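# Clean the dirty paint brushes

## Task

Clean the dirty paint brushes that lie on the palette board (not every colour may be there): slide the brush cleaner's recessed switch fully on, then take the brushes one after another from the lightest colour to the darkest (yellow, red, blue, black), hold each one's bristle tip well down in the cleaner's cup for about a second, and lay it flat in the drying tray, side by side and not on top of one another. When all of them lie in the tray, slide the switch fully off again; leave everything else on the table where it is.

Things in the scene. Friction and masses are not known exactly. Their poses are not given: they have to be found in the camera images.
- cleaner: Battery brush cleaner, fixed: a white open cup (60 mm tall, outside 110 mm and inside 102 mm across at the rim, inside 92 mm at its floor, which is 6 mm above the table) joined to a blue box housing. Origin: centre of the cup on the table; z up; x points from the cup along the housing, which runs from x = 53 to 205 mm, 84 mm wide (y = -42 to 42), 55 mm high.
- slot (a point): Centre of the floor of the straight slot in the housing's top that holds the switch: 46 mm above the table; axes as the cleaner's. The slot is 112 mm long (along x), 34 mm wide and 9 mm deep, with a black floor.
- cup_rim (a point): Centre of the cup's mouth, 60 mm above the table.
- switch_top (a point): Centre of the top face of the orange slide switch, a block 12 mm long (along the slot), 26 mm wide, 9 mm high, that stands on the slot's floor, its top flush with the housing's top. At off there are about 42 mm of open slot on its cup side and 58 mm on the other; a closed fingertip fits into the slot and pushes the block's end face.
- switch (a joint): Slide of the orange switch, m: 0 = off (nearest the cup, where the housing has a black dot), 0.016 = fully on (away from the cup, at the green dot; the cleaner's +x). Stops at both ends; about 1.5 N of friction, it stays where it is left.
- board: Fixed paint-stained plywood palette board, 240 x 300 x 6 mm, on which the dirty brushes lie at the start. Origin: centre of its underside, on the table.
- tray: Fixed green drying tray, 240 mm (its x) by 210 mm (its y), walls 4 mm thick and 14 mm high, open on top. Origin: centre of its underside, on the table. Holds three brushes side by side along x.
- tray_floor (a point): Centre of the tray's inner floor, 4 mm above the table; axes as the tray's.
- brush_yellow: Flat paint brush with yellow bristles and a yellow handle end, 170 mm long, 14 mm thick throughout, 60 g; it may be absent. Origin: middle of its length on its underside; x points to the bristle tip, z up as it lies. The wooden handle, 18 mm wide, runs from x = -85 to 15 mm; the steel ferrule and bristles, 30 mm wide, from 15 to 85 mm. At the start the bristles point roughly towards the robot.
- yellow_tip (a point): Middle of the bristle tip of the yellow brush: 85 mm along x from its origin, 7 mm above its underside.
- brush_red: Flat paint brush with red bristles and a red handle end, 170 mm long, 14 mm thick throughout, 60 g; it may be absent. Origin: middle of its length on its underside; x points to the bristle tip, z up as it lies. The wooden handle, 18 mm wide, runs from x = -85 to 15 mm; the steel ferrule and bristles, 30 mm wide, from 15 to 85 mm. At the start the bristles point roughly towards the robot.
- red_tip (a point): Middle of the bristle tip of the red brush: 85 mm along x from its origin, 7 mm above its underside.
- brush_blue: Flat paint brush with blue bristles and a blue handle end, 170 mm long, 14 mm thick throughout, 60 g; it may be absent. Origin: middle of its length on its underside; x points to the bristle tip, z up as it lies. The wooden handle, 18 mm wide, runs from x = -85 to 15 mm; the steel ferrule and bristles, 30 mm wide, from 15 to 85 mm. At the start the bristles point roughly towards the robot.
- blue_tip (a point): Middle of the bristle tip of the blue brush: 85 mm along x from its origin, 7 mm above its underside.
- brush_black: Flat paint brush with black bristles and a black handle end, 170 mm long, 14 mm thick throughout, 60 g; it may be absent. Origin: middle of its length on its underside; x points to the bristle tip, z up as it lies. The wooden handle, 18 mm wide, runs from x = -85 to 15 mm; the steel ferrule and bristles, 30 mm wide, from 15 to 85 mm. At the start the bristles point roughly towards the robot.
- black_tip (a point): Middle of the bristle tip of the black brush: 85 mm along x from its origin, 7 mm above its underside.
- tube_green: Paint tube with a green band, lying on the table, 90 x 34 x 26 mm; bystander, leave alone. Origin: centre of its underside.
- tube_red: Paint tube with a red band, lying on the table, 90 x 34 x 26 mm; bystander, leave alone. Origin: centre of its underside.
- tube_blue: Paint tube with a blue band, lying on the table, 90 x 34 x 26 mm; bystander, leave alone. Origin: centre of its underside.
- paint_bottle: Yellow paint bottle, 56 mm across, 150 mm tall; bystander, leave alone. Origin: centre of its underside.
- spray_can: Blue spray can, 64 mm across, 170 mm tall; bystander, leave alone. Origin: centre of its underside.
- tape_roll: Orange roll of tape lying flat, 100 mm across, 25 mm high; bystander, leave alone. Origin: centre of its underside.

How it is judged:
By the outcome, as a careful person would: the job done as asked, in the order asked, and still so for the second after the job is handed in, with the robot touching nothing.
Of brush_yellow, brush_red, brush_blue, brush_black only 2 to 3 are there at a start; the rules pass over those that are not, and their reading is None.
At some moment in a run one of brush_yellow, brush_red, brush_blue, brush_black may be knocked a few centimetres aside while the robot is not near it.
It also fails if it takes over 210 s, if anything falls off the work surface, if the arm or the gripper's body presses on something with over 40 N, if the wrist force passes 120 N, or if a joint passes its speed limit or range.

## Robot

A 7-joint arm with a two-finger parallel gripper is mounted at the origin on the work surface. World frame = base frame: x ahead of the robot, y to its left, z up, the work surface at z = 0. Lengths are in m, angles in rad, forces in N, time in s.
With the tool pointing down it reaches from about 0.4 to 0.75 m from the base axis. Payload 19.5 kg.
Tool frame: the origin (TCP) lies at the very end of the fingers, on their centre line; the grasp point (between the pads) lies 19 mm behind it; z points along the fingers, y is the line along which they close (so a half turn about z gives the same grasp; the last joint's range is limited). The gripper opens to 85 mm and grips with 20 to 120 N. Pads are 22 mm wide; open, the fingers measure 114 mm over their backs; the gripper's body (76 mm by 85 mm) begins 54 mm behind the grasp point. The pads swing forward as they close: fully open they stand 13 mm farther back than shut.
Start: joints at [-1.38, 0.707, -0.028, 1.485, 0.022, 0.951, -0.075], TCP at [0.133, 0.559, 0.231] pointing down, gripper open.
Joint ranges: [-2.71, 2.71], [-0.32, 2.16], [-1.57, 1.52], [0, 2.45], [-1.46, 4.6], [0, 2.02], [-2.83, 2.83]. Speed limits (rad/s): [1.89, 1.89, 2.57, 2.57, 3.01, 3.01, 3.01].

## Interface

Orientations are given as a unit quaternion [x, y, z, w].
In Python, from station import move_pose, servo_line, set_joints, gripper_to, hold, solve_ik, sense, get_image, camera_params, IKError, close_job gives the robot as it stands. Calls block until the motion is done:
- move_pose(position, orientation): joint-space move of the TCP to a pose.
- servo_line(position, rotation=None, v=0.15): straight line of the TCP; rotation=None keeps the orientation; v is the mean speed in m/s.
- set_joints(angles): joint-space move.
- gripper_to(opening, effort=None): finger opening in m; effort is the grip in N (None keeps the last); returns when the fingers have stopped.
- hold(seconds).
- solve_ik(position, orientation): joint angles nearest the present ones, or None.
- sense(): the state.
- get_image(name): name is "side" or "top" or "wrist"; returns the picture (384x512x3 uint8, red, green, blue); there is no depth.
- camera_params(name): a dict with "fx", "fy", "cx", "cy" (pixels), "rvec" (rotation vector, rad) and "tvec" (3), from world to camera coordinates, as OpenCV has them; the wrist camera has in their place "hand_eye" (4x4, takes a point from camera to tool coordinates, whose origin is the TCP and whose axes are the flange's). Camera axes: x right, y down, z forward; pixel columns grow to the right and rows downward; lengths in m; the calibration is good to about 2 mm. A picture is of the moment at which its call begins: read the wrist's pose just before it. camera_params takes no time and is no camera call.
A pose or a line that the arm cannot do raises IKError and nothing moves.
- close_job(): hands the job in; it is judged then, once.
The state is a dict: "time_s": time; "qpos": joint angles; "qd": joint speeds; "joint_torque": joint torques, N m; "position": TCP position; "orientation": TCP orientation; "ft_force": force on the tool from outside, world axes, zero at the start; "torque": the same for the moment, N m; "finger_gap": finger opening in m; "grip_force": force on a finger pad.
Only numpy, scipy, OpenCV 4.12 (cv2) and the standard library are available. Lean on these libraries where they do the work, as an engineer would, in place of code of your own. Each camera call takes 0.05 s, during which the arm holds its last target. There are 200 camera calls.

## Working session

There is one attempt and no reset: what is moved stays moved. The work goes in short steps, each a Python script; the robot and the scene stay as the last script left them, time stands still between calls to the robot, and variables do not carry over. Pictures are saved under pics/ and viewed, at most 14 in all, crops included, and the job is handed in when it is done.

```bash
ls; mkdir -p pics; python3 - <<'E'
from station import *
import cv2, numpy as np
for n in ["top","side"]:
    cv2.imwrite(f"pics/{n}0.png",get_image(n)[:,:,::-1]); p=camera_params(n)
    print(n,p)
    R=cv2.Rodrigues(np.array(p["rvec"]))[0]; print(-R.T@np.array(p["tvec"]).ravel())
print(camera_params("wrist"));s=sense();print(s["position"],s["orientation"],s["ft_force"],s["time_s"])
E
```

```text
pics
top {'fx': 385.46223853102885, 'fy': 385.46223853102885, 'cx': 249.15853675545776, 'cy': 189.20740318369653, 'rvec': array([ 2.14039889, -2.17738616,  0.14714133]), 'tvec': array([-0.05314505,  0.57291998,  0.9402802 ])}
[ 0.44721076 -0.05401642  1.00611794]
side {'fx': 445.06280162518254, 'fy': 445.06280162518254, 'cx': 251.8321750187388, 'cy': 195.8977396643399, 'rvec': array([ 2.21183365, -0.11479135,  0.05574136]), 'tvec': array([-0.57494495,  0.06404206,  1.22275833])}
[ 0.47609904 -0.994103    0.78414917]
{'fx': 329.22118922910556, 'fy': 329.22118922910556, 'cx': 255.19600172250162, 'cy': 193.40659848762266, 'hand_eye': array([[ 3.27446153e-05, -9.47400650e-01, -3.20050008e-01,
         8.24996060e-02],
       [ 9.99999958e-01,  1.23573287e-04, -2.63486318e-04,
         8.05598109e-04],
       [ 2.89176740e-04, -3.20049986e-01,  9.47400614e-01,
        -1.42236822e-01],
       [ 0.00000000e+00,  0.00000000e+00,  0.00000000e+00,
         1.00000000e+00]])}
[0.13260251 0.55927624 0.23088837] [ 1.16143180e-01  9.93232367e-01 -4.73760194e-04 -4.32991792e-05] [1.15942376 0.41767574 0.42323123] 0.1
```

View pics/top0.png

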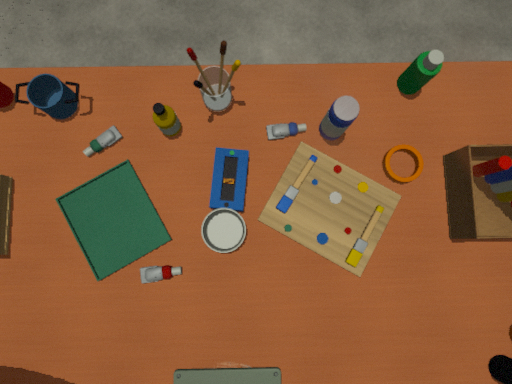

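View pics/side0.png

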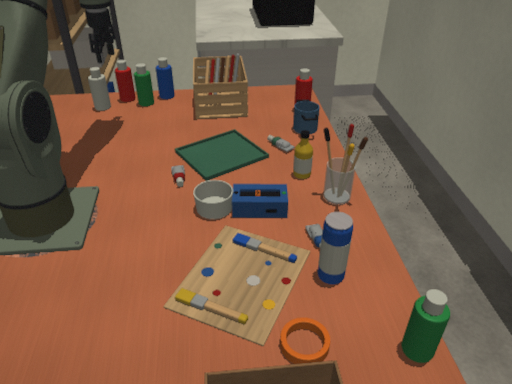

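Only blue and yellow brushes are on the board, yellow with its bristles at about (356,257) and blue at about (286,203). The cup is at (224,230), the switch at (229,182) and the tray at (114,220). In the top view, up is world +x and left is +y.

```bash
cat > h.py <<'E'
from station import *
import cv2, numpy as np
from scipy.spatial.transform import Rotation as Rn
def rays(n,uv,z):
    p=camera_params(n); R=cv2.Rodrigues(np.array(p["rvec"]))[0]; C=-R.T@np.array(p["tvec"]).ravel()
    uv=np.atleast_2d(uv).astype(float)
    d=np.c_[(uv[:,0]-p["cx"])/p["fx"],(uv[:,1]-p["cy"])/p["fy"],np.ones(len(uv))]@R
    return (C+d*((z-C[2])/d[:,2])[:,None])[:,:2]
def mask(hsv,lo,hi,roi=None):
    m=cv2.inRange(hsv,np.array(lo),np.array(hi))
    if roi is not None:
        r=np.zeros_like(m); x0,y0,x1,y1=roi; r[y0:y1,x0:x1]=255; m&=r
    return m
def blobs(m,amin=8):
    c,_=cv2.findContours(m,cv2.RETR_EXTERNAL,cv2.CHAIN_APPROX_NONE)
    return sorted([k for k in c if len(k)>=5 and cv2.contourArea(k)>=amin],key=cv2.contourArea,reverse=True)
HUE={'yellow':([24,150,110],[34,255,255]),'blue':([100,150,60],[125,255,255])}
def cen(k):
    m=cv2.moments(k); return np.array([m["m10"]/m["m00"],m["m01"]/m["m00"]])
def down(psi):  # tool z down, tool x at world angle psi
    return Rn.from_matrix(np.array([[np.cos(psi),np.sin(psi),0],[np.sin(psi),-np.cos(psi),0],[0,0,-1]]).T)
E
python3 - <<'E'
from h import *
im=get_image("top"); hsv=cv2.cvtColor(im,cv2.COLOR_RGB2HSV)
def rect(k,z):
    P=rays("top",k.reshape(-1,2),z).astype(np.float32); return cv2.minAreaRect(P), P
k=blobs(mask(hsv,[60,80,20],[95,255,255],(50,150,185,290)))[0]; print("tray",rect(k,.014)[0], np.round(cv2.boxPoints(rect(k,.014)[0]),3).tolist())
k=blobs(mask(hsv,[100,120,60],[125,255,255],(205,140,255,220)))[0]; print("housing",rect(k,.055)[0])
k=blobs(mask(hsv,[3,180,120],[18,255,255],(222,172,236,190)))
for q in k[:2]: print("switch?",rays("top",cen(q),.055),cv2.contourArea(q))
k=blobs(mask(hsv,[45,120,60],[85,255,255],(222,145,245,165)),2); print("green",[rays("top",cen(q),.055) for q in k[:1]])
k=blobs(mask(hsv,[0,0,90],[180,70,255],(195,200,255,260)))[0]; e=cv2.fitEllipse(cv2.convexHull(k)); print("cup",e,rays("top",e[0],.06),cv2.minEnclosingCircle(rays("top",k.reshape(-1,2),.06).astype(np.float32)))
for c in HUE:
    for q in blobs(mask(hsv,*HUE[c],(255,140,402,276)),4): print(c,cen(q),cv2.contourArea(q),rays("top",cen(q),.02))
big=cv2.resize(im[140:280,190:402],None,fx=3.6,fy=3.6,interpolation=cv2.INTER_CUBIC); cv2.imwrite("pics/z.png",big[:,:,::-1])
E
```

```text
tray ((0.5043336153030396, 0.2873821258544922), (0.23853974044322968, 0.20993275940418243), 28.760440826416016) [[0.3490000069141388, 0.32199999690055847], [0.44999998807907104, 0.1379999965429306], [0.6589999794960022, 0.2529999911785126], [0.5580000281333923, 0.43700000643730164]]
housing ((0.5971822142601013, -0.013103023171424866), (0.08336731791496277, 0.15238706767559052), 83.42364501953125)
switch? [[ 0.59248037 -0.01295939]] 20.0
green [array([[ 0.66352129, -0.01996448]])]
cup ((223.21600341796875, 229.80715942382812), (44.531837463378906, 45.38032150268555), 1.957487940788269) [[0.47012347 0.00232415]] ((0.4708411395549774, 0.002112126210704446), 0.05551717057824135)
yellow [353.66875653 257.46185998] 159.5 [[ 0.39584658 -0.32408205]]
yellow [362.38199513 186.61800487] 68.5 [[ 0.5759715  -0.35610748]]
yellow [379.51412429 208.60451977] 29.5 [[ 0.51828481 -0.39705933]]
blue [283.90651907 203.76137761] 135.5 [[ 0.53492922 -0.15168936]]
blue [321.88009592 237.94004796] 69.5 [[ 0.44616596 -0.24571014]]
blue [313.17647059 157.88235294] 17.0 [[ 0.65373358 -0.23161436]]
blue [314.07936508 181.55555556] 10.5 [[ 0.59127303 -0.23153018]]
```

View pics/z.png

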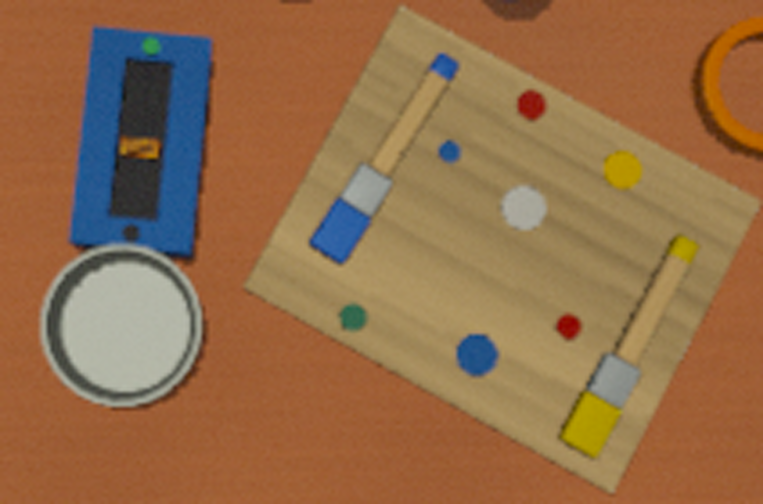

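The crop shows the switch at off, slightly cup-side in its slot, and the green dot at the far end, with both brushes clear. Next I'll slide the switch on.

```bash
cat >> h.py <<'E'
CUP=np.array([.470,.0023]); AX=np.radians(-6.6); U=np.array([np.cos(AX),np.sin(AX)])
def push(d0,d1,maxd):  # fingertip at distance d0 along housing, slide toward d1, creep to maxd till stop
    o=min([down(AX+np.pi/2),down(AX-np.pi/2)],key=lambda r:9 if solve_ik([*(CUP+d0*U),.1],r.as_quat()) is None else
          np.abs(np.array(solve_ik([*(CUP+d0*U),.1],r.as_quat()))-sense()["qpos"]).max()).as_quat()
    gripper_to(0.0,30)
    move_pose([*(CUP+d0*U),.20],o); servo_line([*(CUP+d0*U),.075]); 
    servo_line([*(CUP+d0*U),.050],v=.04); f0=np.array(sense()["ft_force"]); print("in slot",f0.round(1),sense()["position"])
    servo_line([*(CUP+d1*U),.050],v=.04)
    d=d1; sg=np.sign(d1-d0)
    while True:
        f=(np.array(sense()["ft_force"])-f0)[:2]@U; print(round(d,4),round(f,1))
        if abs(f)>7 or sg*(d-maxd)>=0: break
        d+=sg*.001; servo_line([*(CUP+d*U),.050],v=.02)
    d-=sg*.004; servo_line([*(CUP+d*U),.050],v=.04); servo_line([*(CUP+d*U),.18])
E
python3 - <<'E'
from h import *
push(.094,.110,.124)
im=get_image("top"); print(sense()["time_s"]); cv2.imwrite("pics/sw.png",cv2.resize(im[140:260,190:270],None,fx=5,fy=5,interpolation=cv2.INTER_CUBIC)[:,:,::-1])
# dip feasibility for both brush directions in hand
def dip(s,h,th,z,gx=-.025):
    b=np.array([np.cos(th)*np.cos(h),np.cos(th)*np.sin(h),-np.sin(th)]); tz=np.array([-np.sin(th)*np.cos(h),-np.sin(th)*np.sin(h),-np.cos(th)])
    tx=s*b; R=np.c_[tx,np.cross(tz,tx),tz]
    tip=np.array([*(CUP+.012*np.array([np.cos(h),np.sin(h)])),z])
    return tip-R@np.array([s*(.085-gx),0,-.004]),Rn.from_matrix(R).as_quat()
for th in (60,70):
  for s in (1,-1):
    for hd in range(0,360,30):
      q=[solve_ik(*dip(s,np.radians(hd),np.radians(th),z)) for z in (.022,.15)]
      if q[0] is not None and q[1] is not None: print(th,s,hd,np.round(q[0],2),np.round(np.abs(np.array(q[0])-q[1]).max(),2))
E
```

```text
in slot [-0.6  0.6 -0.3] [ 0.56341265 -0.00850605  0.0500792 ]
0.11 1.0
0.111 1.1
0.112 -0.5
0.113 0.3
0.114 0.5
0.115 0.2
0.116 -0.1
0.117 -0.1
0.118 1.5
0.119 -0.4
0.12 -0.3
0.121 1.1
0.122 0.7
0.123 -0.4
0.124 0.6
10.5667
60 1 0 [-0.31  1.36  0.75  1.16 -0.44  1.89 -1.1 ] 0.33
60 1 30 [-0.49  1.34  0.74  1.26 -0.17  1.64 -0.85] 0.18
60 1 60 [-0.69  1.29  0.73  1.52  0.06  1.22 -0.71] 0.2
60 1 90 [-0.9   1.29  0.83  1.87  0.24  0.65 -0.61] 0.25
60 1 120 [-0.1   1.25 -0.91  2.23  1.56  1.9  -1.71] 2.11
60 1 240 [ 1.02  1.48 -1.33  2.23  2.1   0.32  1.06] 1.23
60 1 270 [ 0.04  1.22  0.67  1.87 -1.32  1.68 -1.53] 0.22
60 1 300 [-0.05  1.28  0.72  1.52 -1.02  1.83 -1.5 ] 0.2
60 1 330 [-0.16  1.34  0.74  1.26 -0.74  1.93 -1.34] 0.33
60 -1 0 [ 0.11  1.26 -0.41  1.14  0.18  1.83  1.26] 0.18
60 -1 30 [-0.05  1.24 -0.42  1.24  0.49  1.82  1.5 ] 0.19
60 -1 60 [-0.19  1.17 -0.39  1.5   0.77  1.65  1.64] 0.2
60 -1 90 [-0.15  1.18 -0.69  1.84  1.2   1.71  1.52] 0.22
60 -1 120 [-0.1   1.25 -0.91  2.23  1.56  1.9   1.43] 0.24
60 -1 240 [ 1.02  1.48 -1.33  2.23  2.1   0.32 -2.08] 0.61
60 -1 270 [ 
[... 392 characters left out ...]

70 1 240 [ 1.13  1.59 -1.33  2.21  2.    0.17  1.29] 0.67
70 1 270 [ 0.13  1.3   0.63  1.79 -1.28  1.83 -1.5 ] 0.21
70 1 300 [ 0.02  1.37  0.7   1.38 -1.02  2.02 -1.53] 0.29
70 1 330 [ 0.07  1.34  0.19  1.05 -0.49  1.98 -1.73] 0.66
70 -1 30 [-0.22  1.33 -0.03  1.04  0.31  1.97  1.77] 0.88
70 -1 60 [-0.25  1.26 -0.37  1.35  0.77  1.85  1.67] 0.2
70 -1 90 [-0.22  1.27 -0.69  1.76  1.18  1.89  1.48] 0.25
70 -1 120 [-0.29  1.27 -0.69  2.21  1.49  1.86  1.3 ] 2.97
70 -1 240 [ 1.13  1.59 -1.33  2.21  2.    0.17 -1.85] 0.55
70 -1 270 [ 0.76  1.24 -0.61  1.76 -0.67  0.91  0.97] 0.26
70 -1 300 [ 0.51  1.28 -0.46  1.36 -0.4   1.46  0.91] 0.21
70 -1 330 [ 0.29  1.35 -0.44  1.04 -0.15  1.88  1.01] 0.18
```

View pics/sw.png

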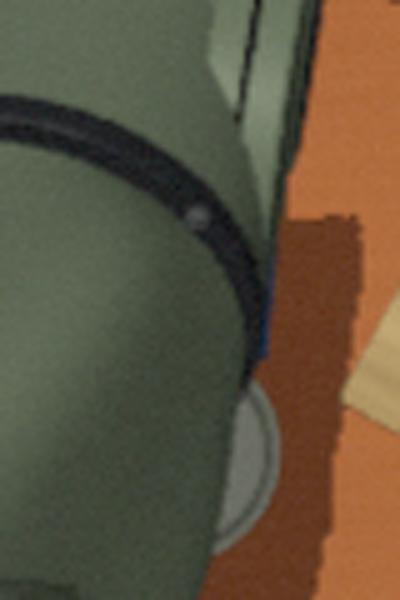

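The arm hides the housing from above, and no stop force was felt, so I'll look with the wrist camera.

```bash
cat >> h.py <<'E'
def wcam():
    s=sense(); p=camera_params("wrist"); im=get_image("wrist")
    R=Rn.from_quat(s["orientation"]).as_matrix(); return im,(R,np.array(s["position"]),p)
def wray(st,uv,z):
    R,t,p=st; H=np.array(p["hand_eye"]); uv=np.atleast_2d(uv).astype(float)
    d=np.c_[(uv[:,0]-p["cx"])/p["fx"],(uv[:,1]-p["cy"])/p["fy"],np.ones(len(uv))]@H[:3,:3].T@R.T
    C=R@H[:3,3]+t; return (C+d*((z-C[2])/d[:,2])[:,None])[:,:2]
def sw_look():
    im,st=wcam(); hsv=cv2.cvtColor(im,cv2.COLOR_RGB2HSV)
    for nm,lo,hi in [("orange",[5,190,130],[19,255,255]),("green",[45,120,60],[85,255,255])]:
        for k in blobs(mask(hsv,lo,hi),60)[:6]:
            P=wray(st,cen(k),.055)[0]-CUP; a=cv2.minAreaRect(wray(st,k.reshape(-1,2),.055).astype(np.float32)); d=P@U
            if .05<d<.21 and abs(P@[-U[1],U[0]])<.05: print(nm,"along %.4f across %.4f"%(d,P@[-U[1],U[0]]),np.round(a[1],4),cen(k).round())
    return im
E
python3 - <<'E'
from h import *
im=sw_look(); cv2.imwrite("pics/w1.png",im[:,:,::-1])
E
```

```text
green along 0.1956 across 0.0015 [0.0106 0.0109] [345. 184.]
```

View pics/w1.png

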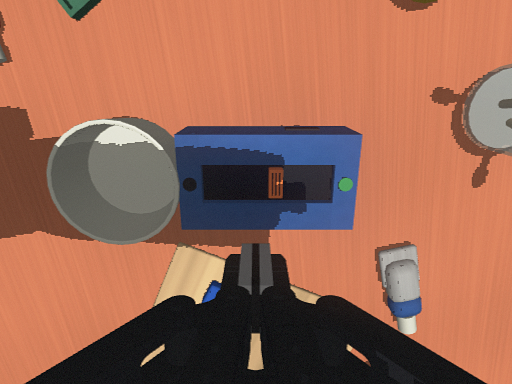

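The switch is at (276,183) in the slot, which spans x=203 to 333, so it's close to on but maybe not at its stop. I'll push further until I feel the stop.

```bash
python3 - <<'E'
from h import *
print(((wray(wcam()[1],[[203,183],[333,183],[268,183],[284,183]],.055)-CUP)@U).round(4))
push(.112,.121,.136)
print(sense()["time_s"])
im,st=wcam(); cv2.imwrite("pics/w2.png",cv2.resize(im[110:260,150:400],None,fx=3,fy=3)[:,:,::-1])
E
```

```text
[0.0754 0.1852 0.1303 0.1439]
in slot [-0.3  0.7 -0.7] [ 0.58133169 -0.01060697  0.05009269]
0.121 -0.5
0.122 1.3
0.123 0.1
0.124 -0.1
0.125 -0.6
0.126 -6.2
0.127 -10.2
16.0333
```

View pics/w2.png

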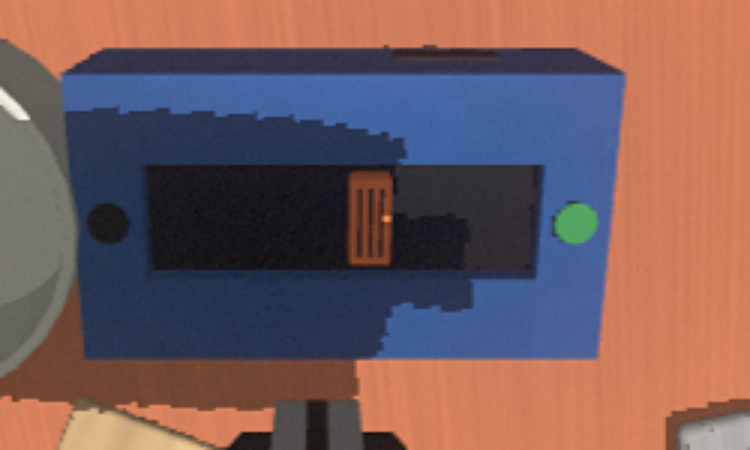

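It reached its stop, so the switch is fully on. Next is yellow: find it with the wrist camera from near and grasp it.

```bash
cat >> h.py <<'E'
GX=-.025
def pair(hsv,c,proj):
    B=[(cv2.contourArea(k),proj(cen(k))[0]) for k in blobs(mask(hsv,*HUE[c]),10)]
    best=None
    for a1,p1 in B:
        for a2,p2 in B:
            L=np.linalg.norm(p1-p2)
            if a1>1.8*a2 and .132<L<.152:
                sc=abs(L-.1426)
                if best is None or sc<best[0]: best=(sc,p1,p2,L)
    if best is None: return None
    _,p1,p2,L=best; h=(p1-p2)/L; m=(p1+p2)/2
    return m+.0067*h, np.arctan2(h[1],h[0])   # brush origin, heading
def find_w(c):
    im,st=wcam(); return pair(cv2.cvtColor(im,cv2.COLOR_RGB2HSV),c,lambda p:wray(st,p,.02)),im
def find_t(c):
    im=get_image("top"); return pair(cv2.cvtColor(im,cv2.COLOR_RGB2HSV),c,lambda p:rays("top",p,.02)),im
def gpt(o,a): return o+GX*np.array([np.cos(a),np.sin(a)])
def dip(h,th,z,s=-1):
    b=np.array([np.cos(th)*np.cos(h),np.cos(th)*np.sin(h),-np.sin(th)]); tz=np.array([-np.sin(th)*np.cos(h),-np.sin(th)*np.sin(h),-np.cos(th)])
    tx=s*b; R=np.c_[tx,np.cross(tz,tx),tz]
    tip=np.array([*(CUP+.012*np.array([np.cos(h),np.sin(h)])),z])
    return tip-R@np.array([s*(.085-GX),0,-.004]),Rn.from_matrix(R).as_quat()
E
python3 - <<'E'
from h import *
o,a=np.array([.463,-.364]),np.radians(149.2)
move_pose([.52,-.2,.25],down(a-np.pi).as_quat()); gripper_to(.06,50)
g=gpt(o,a); move_pose([*g,.2],down(a-np.pi).as_quat())
r,im=find_w('yellow'); print(r, sense()["qpos"],sense()["time_s"]); cv2.imwrite("pics/y1.png",im[:,:,::-1])
for oo in [np.array([.5525,.3139]),np.array([.4561,.2609])]:
  for aa in (118.8,-61.2):
    q=solve_ik([*gpt(oo,np.radians(aa)),.01],down(np.radians(aa)-np.pi).as_quat()); print(aa,None if q is None else np.round(q,2))
for hd in (300,315,330): print(hd,np.round([solve_ik(*dip(np.radians(hd),np.radians(60),z)) for z in (.022,.14)],2).tolist())
E
```

```text
None [ 0.29306454  0.91469549  0.74852557  1.38728568 -0.65301899  1.09355201
 -0.96094361] 18.7
118.8 [-0.85  1.24  0.8   1.43 -1.02  0.92 -2.39]
-61.2 [-0.73  1.12  0.28  1.41 -0.42  0.67  0.23]
118.8 [-0.73  1.04  0.38  1.85 -0.87  0.43 -2.34]
-61.2 [-0.78  1.03  0.29  1.84 -0.71  0.38  0.55]
300 [[0.44, 1.17, -0.38, 1.5, -0.42, 1.27, 0.96], [0.44, 0.98, -0.38, 1.49, -0.47, 1.44, 0.88]]
315 [[0.37, 1.2, -0.4, 1.36, -0.26, 1.47, 0.97], [0.37, 1.02, -0.4, 1.34, -0.32, 1.63, 0.91]]
330 [[0.45, 1.35, -0.91, 1.24, 0.2, 1.67, 0.68], [0.45, 1.16, -0.91, 1.22, 0.06, 1.8, 0.65]]
```

View pics/y1.png

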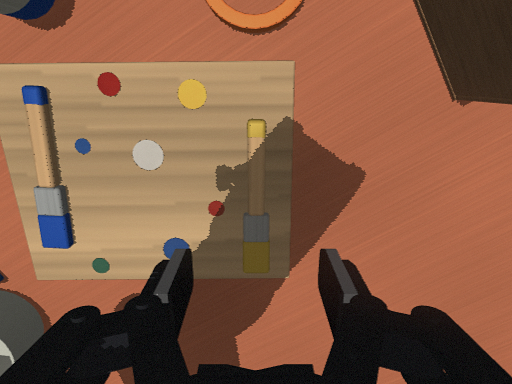

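The yellow brush lies straight below, bristles at (257,257) and cap at (257,129), in the arm's shadow. The colour mask needs loosening.

```bash
python3 - <<'E'
from h import *
hsv=cv2.cvtColor(cv2.imread("pics/y1.png"),cv2.COLOR_BGR2HSV)
for u,v in [(257,257),(257,268),(257,129),(257,165),(257,195),(280,200),(55,232),(40,140)]: print((u,v),hsv[v,u])
HUE['yellow']=([22,170,50],[36,255,255])
im,st=wcam(); h2=cv2.cvtColor(im,cv2.COLOR_RGB2HSV)
for k in blobs(mask(h2,*HUE['yellow']),10): print(cen(k),cv2.contourArea(k),wray(st,cen(k),.02))
print(pair(h2,'yellow',lambda p:wray(st,p,.02)))
E
```

```text
(257, 257) [ 23 167  98]
(257, 268) [ 22 173  96]
(257, 129) [ 22 157 203]
(257, 165) [ 16 109 103]
(257, 195) [ 17 114 101]
(280, 200) [ 17 107  88]
(55, 232) [110 193 152]
(40, 140) [ 17 108 200]
[253.74964438 261.00521574] 351.5 [[ 0.39490665 -0.31978753]]
None
```

```bash
sed -i "s/'yellow':(\[24,150,110\],\[34,255,255\])/'yellow':([20,138,50],[36,255,255])/" h.py
cat >> h.py <<'E'
def pick(c):
    r,im=find_w(c); print("found",r); o,a=r
    q=down(a-np.pi).as_quat(); g=gpt(o,a)
    servo_line([*g,.12],q); r,_=find_w(c); print("near",r)
    if r is not None: o,a=r; q=down(a-np.pi).as_quat(); g=gpt(o,a)
    servo_line([*g,.06],q); servo_line([*g,.0095],v=.05); gripper_to(0.0,50); s=sense(); print("grip",s["finger_gap"],s["grip_force"])
    servo_line([*g,.2],v=.12); s=sense(); print("lifted",s["finger_gap"],s["grip_force"],s["time_s"])
E
python3 - <<'E'
from h import *
r,_=find_w('yellow'); print(r)
if r is not None and np.linalg.norm(r[0]-[.463,-.364])<.02: pick('yellow'); im,_=wcam(); cv2.imwrite("pics/y2.png",im[:,:,::-1])
E
```

```text
(array([ 0.45260529, -0.3574871 ]), np.float64(2.6028863094209242))
found (array([ 0.45255847, -0.35748223]), np.float64(2.6026100547699498))
near (array([ 0.45282198, -0.35750053]), np.float64(2.6018729054156373))
grip 0.016448342343966454 49.60265278816223
lifted 0.016427913015135243 48.87722432613373 23.4917
```

View pics/y2.png

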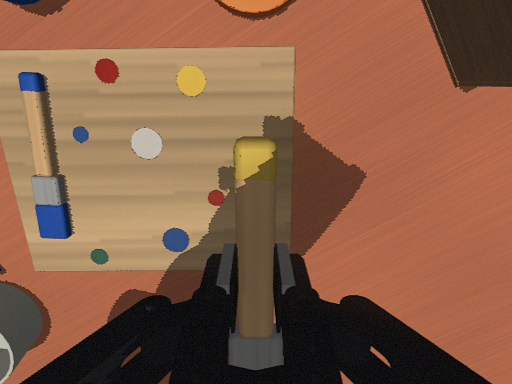

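Yellow is firmly held, with the cap at (256,150). Now the dip.

```bash
cat >> h.py <<'E'
def do_dip(c,h=np.radians(315),th=np.radians(60)):
    p1,q=dip(h,th,.14); p0,_=dip(h,th,.022)
    move_pose(p1,q); servo_line(p0,v=.1); hold(1.4); s=sense(); print("dip",s["ft_force"],s["finger_gap"])
    cv2.imwrite(f"pics/dip_{c}.png",cv2.resize(get_image("side")[100:300,130:400],None,fx=2.8,fy=2.8)[:,:,::-1])
    servo_line(p1,v=.1); print(sense()["time_s"])
E
python3 - <<'E'
from h import *
do_dip('yellow')
for oo in [np.array([.5525,.3139]),np.array([.4561,.2609])]:
  for aa in (118.8,-61.2):
    q=solve_ik([*gpt(oo,np.radians(aa)),.1],down(np.radians(aa)-np.pi).as_quat()); print(aa,None if q is None else np.round(q,2))
E
```

```text
dip [-0.46415504 -0.28704131 -1.50781595] 0.016678407231788765
29.3417
118.8 [-0.13  1.13 -1.01  1.37  0.98  1.18  2.4 ]
-61.2 [-0.68  0.97  0.16  1.38 -0.18  0.8   0.04]
118.8 [-0.04  1.02 -1.02  1.79  1.05  0.98  2.13]
-61.2 [-0.74  0.85  0.21  1.81 -0.32  0.52  0.18]
```

View pics/dip_yellow.png

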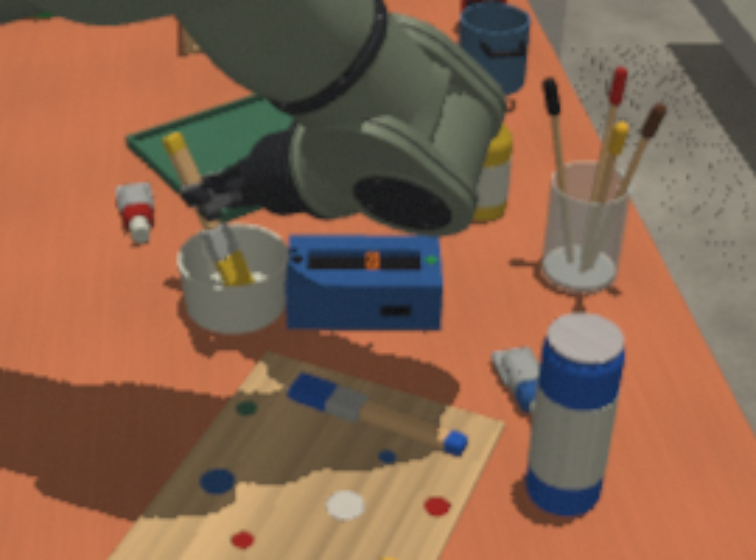

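The tip is deep in the cup at (237,270) in the crop, and the switch is on. Now to lay it in the far half of the tray.

```bash
cat >> h.py <<'E'
TA=np.radians(-61.2); SLOT=[np.array([.5525,.3139]),np.array([.4561,.2609])]
def place(i,nm):
    q=down(TA-np.pi).as_quat(); g=gpt(SLOT[i],TA)
    move_pose([.45,.04,.26],q); move_pose([*g,.16],q); servo_line([*g,.03],v=.12); f0=np.array(sense()["ft_force"])[2]
    z=.014; servo_line([*g,z],v=.04)
    while z>.0080:
        f=sense()["ft_force"][2]-f0
        if f>3: break
        z-=.001; servo_line([*g,z],v=.03)
    print("down at",z,sense()["ft_force"][2]-f0)
    gripper_to(.045); servo_line([*g,.16],v=.12); print(sense()["time_s"])
    move_pose([.45,.0,.26],q)
    im,_=wcam(); cv2.imwrite(f"pics/pl_{nm}.png",get_image("top")[:,:,::-1])
E
python3 - <<'E'
from h import *
place(0,'yellow')
E
```

```text
down at 0.007999999999999997 -0.4893182788695023
36.5167
```

View pics/pl_yellow.png

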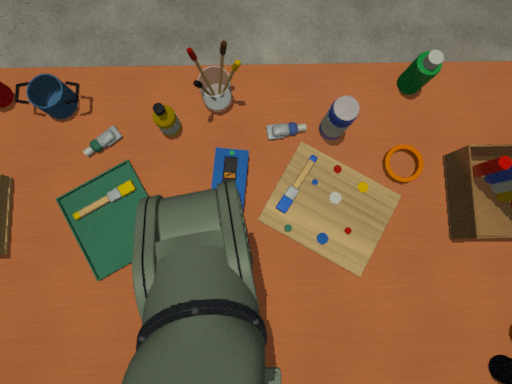

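Yellow lies flat in the far half of the tray, (77,217) to (134,188), and blue is still on the board. Next is blue.

```bash
python3 - <<'E'
from h import *
gripper_to(.06,50)
r,_=find_t('blue'); print(r)
o,a=r; move_pose([*gpt(o,a),.22],down(a-np.pi).as_quat())
pick('blue')
if sense()["finger_gap"]>.01: do_dip('blue')
E
```

```text
(array([ 0.58896398, -0.18776616]), np.float64(2.550654659629897))
found NoneTraceback (most recent call last):
  File "<stdin>", line 5, in <module>
  File "h.py", line 74, in pick
    r,im=find_w(c); print("found",r); o,a=r
                                      ^^^
TypeError: cannot unpack non-iterable NoneType object
```

```bash
python3 - <<'E'
from h import *
im,st=wcam(); hsv=cv2.cvtColor(im,cv2.COLOR_RGB2HSV); cv2.imwrite("pics/b1.png",im[:,:,::-1])
for lo in ([100,150,60],[98,120,25]):
  for k in blobs(mask(hsv,lo,[125,255,255]),20): print(lo,cen(k).round(),cv2.contourArea(k),wray(st,cen(k),.02))
E
```

```text
[100, 150, 60] [ 97. 252.] 4624.0 [[0.62507153 0.01151111]]
[100, 150, 60] [255.   8.] 826.5 [[ 0.73211072 -0.28260831]]
[98, 120, 25] [104. 250.] 6193.0 [[0.62220724 0.00330594]]
[98, 120, 25] [251.   9.] 1095.5 [[ 0.73345854 -0.27853478]]
[98, 120, 25] [163.  70.] 649.0 [[ 0.73725036 -0.17848751]]
[98, 120, 25] [256. 239.] 597.0 [[ 0.53550322 -0.15229904]]
[98, 120, 25] [362. 249.] 355.5 [[ 0.45567242 -0.24744946]]
[98, 120, 25] [255. 112.] 227.5 [[ 0.65445253 -0.23087892]]
```

View pics/b1.png

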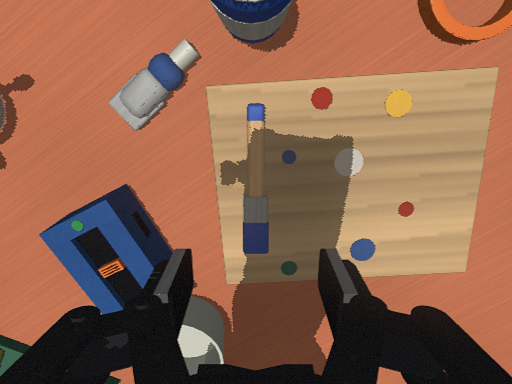

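The loosened mask finds blue, with bristles at (256,239) and cap at (255,112). The spray can stands close by at the top of the view, so I'll check clearance to the wrist camera.

```bash
sed -i "s/'blue':(\[100,150,60\]/'blue':([98,120,25]/" h.py; python3 - <<'E'
from h import *
print("can top",rays("top",[[345,108]],.17), "base(side)",rays("side",[[333,272]],0.0))
for g in (-.025,-.005):
    import h; h.GX=g
    p=gpt(np.array([.5886,-.1880]),2.5577); print(g,p,"cam",p+.0825*np.array([np.cos(2.5577-np.pi),np.sin(2.5577-np.pi)]))
print(find_w('blue')[0])
E
```

```text
can top [[ 0.73557636 -0.28079182]] base(side) [[ 0.74455794 -0.27583217]]
-0.025 [ 0.60945808 -0.2017819 ] cam [ 0.67828973 -0.24726215]
-0.005 [ 0.59277162 -0.19075638] cam [ 0.66160327 -0.23623664]
(array([ 0.58968056, -0.18796109]), np.float64(2.5579256086663884))
```

Gripping nearer the middle (GX = -5 mm) leaves about 55 mm to the can.

```bash
sed -i 's/^GX=.*/GX=-.005/' h.py; python3 - <<'E'
from h import *
pick('blue')
if sense()["finger_gap"]>.01: do_dip('blue')
E
```

```text
found (array([ 0.58966456, -0.18773631]), np.float64(2.556971565644218))
near (array([ 0.59045407, -0.18783262]), np.float64(2.552022518936651))
grip 0.016327110018707562 49.654099345207214
lifted 0.01632399961133012 48.89450132846832 44.95
dip [ 0.26349447  1.06335691 -0.74386079] 0.016196077845884792
51.075
```

View pics/dip_blue.png

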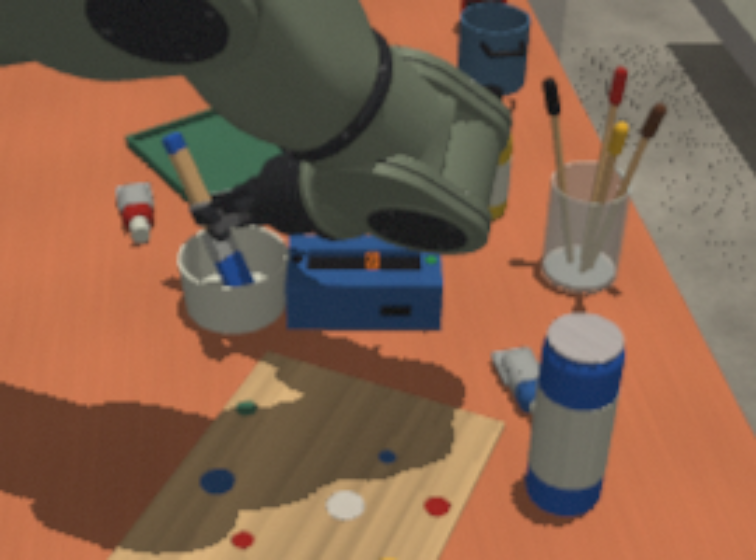

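The blue tip is deep in the cup. Before placing it, I'll check that yellow hasn't been knocked in the tray.

```bash
python3 - <<'E'
from h import *
q=down(TA-np.pi).as_quat(); move_pose([.45,.04,.26],q); move_pose([*gpt(SLOT[1],TA),.2],q)
r=find_w('yellow')[0]; print("Y",r,find_t('yellow')[0],SLOT[0],TA)
ok=r is not None and np.linalg.norm(r[0]-SLOT[0])<.02
if ok: place(1,'blue'); print(find_t('blue')[0],find_t('yellow')[0])
else: cv2.imwrite("pics/pl_blue.png",wcam()[0][:,:,::-1])
E
```

```text
Y (array([0.5497899 , 0.31383351]), np.float64(-1.0627460348807538)) (array([0.5530823 , 0.30905512]), np.float64(-1.0789933259604816)) [0.5525 0.3139] -1.0681415022205298
down at 0.007999999999999997 -0.3908623917713767
60.025
(array([ 0.51222361, -0.23951288]), np.float64(-3.045274668371116)) (array([0.55128379, 0.31002312]), np.float64(-1.0642722833213336))
```

View pics/pl_blue.png

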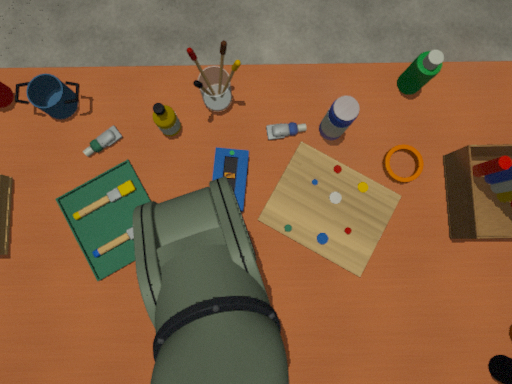

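Both brushes are in the tray, side by side. Now I'll slide the switch off.

```bash
python3 - <<'E'
from h import *
push(.166,.148,.127)
move_pose([*(CUP+.13*U),.2],sense()["orientation"]); im,_=wcam()
a=cv2.resize(im[100:270,130:400],None,fx=1.9,fy=1.9)
set_joints([-1.38,.707,-.028,1.485,.022,.951,-.075])
t=get_image("top"); b=t[140:290,40:290]; b=cv2.resize(b,None,fx=2.052,fy=2.052)
b=cv2.resize(b,(a.shape[1],int(b.shape[0]*a.shape[1]/b.shape[1])))
cv2.imwrite("pics/fin.png",np.vstack([a[:280],b[:310]])[:,:,::-1]); print(sense()["time_s"])
E
```

```text
in slot [-0.7 -0.2 -0.3] [ 0.6350089  -0.01677735  0.05013055]
0.148 1.2
0.147 1.0
0.146 0.7
0.145 1.2
0.144 0.8
0.143 1.4
0.142 1.9
0.141 0.5
0.14 1.5
0.139 1.4
0.138 0.6
0.137 1.4
0.136 1.0
0.135 1.1
0.134 4.2
0.133 9.1
72.9583
```

View pics/fin.png

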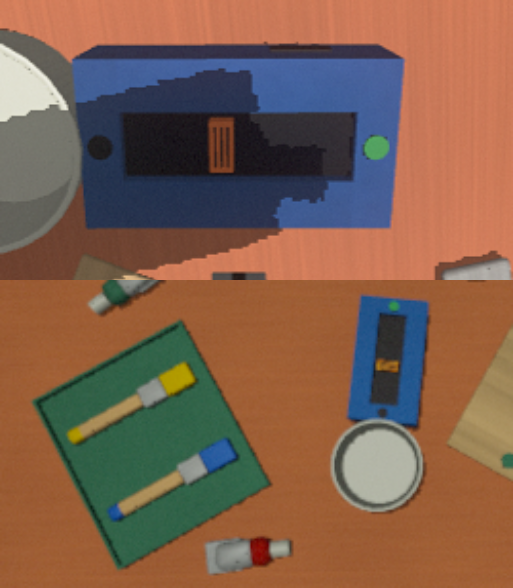

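The switch is back at its off stop, both brushes lie flat and apart in the tray, and the arm is clear of everything.

```bash
python3 -c "
from station import *
print(close_job())"
```

```text
the job is handed in; nothing more can be done
None
```

The job is handed in: only yellow and blue brushes were on the board, and both were dipped in that order with the cleaner on and laid side by side in the tray; the switch is fully off again, and the last clock reading was 73 s.

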